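# Refit the drive gear of a polisher

### The arm

A 6-joint arm with a two-finger parallel gripper is mounted at the origin on the work surface. World frame = base frame: x ahead of the robot, y to its left, z up, the work surface at z = 0. Lengths are in m, angles in rad, forces in N, time in s.
With the tool pointing down it reaches from about 0.4 to 0.825 m from the base axis. Payload 7 kg.
Tool frame: the origin (TCP) lies at the centre of the arm's flange, where the gripper is bolted on; the fingertips stand 178 mm ahead of it and the grasp point (between the pads) lies ahead of it (tcp_to_grasp is the z of the grasp point in the tool frame, in m); z points along the fingers, x is the direction in which the jaws open and shut, and the axes are right-handed (so a half turn about z gives the same grasp; the last joint's range is limited). The gripper opens to 88 mm and grips with 3 to 60 N. Pads are 19 mm wide; open, the fingers measure 130 mm over their backs; the gripper's body (78 mm by 193 mm) begins 47 mm behind the grasp point.
Start: joints at [-1.038, 0.359, 0.012, 0, -1.224, -0.288], TCP at [0.164, -0.655, 0.405] pointing down, gripper open.
Joint ranges: [-3.07, 3.07], [-1.43, 2.12], [-1.02, 1.25], [-3.03, 1.67], [-3.05, -0], [-3.03, 3.03]. Speed limits (rad/s): [2.39, 2.39, 3.01, 3.14, 3.14, 3.14].

### API

Orientations are given as [roll, pitch, yaw] about the fixed x, y, z axes, in that order (R = Rz(yaw) Ry(pitch) Rx(roll)).
In Python, from station import get_state, grab_frame, job_done, tcp_to_grasp gives the robot as it stands.
- The arm moves only by the tool drive_tool, never from a script. Its argument "moves" is a list of rows, each a list of 7 numbers: the shift along the tool's x, y, z in mm, then the turn, a rotation vector about the tool's x, y, z in degrees, then the closure, from -1 (fully open) to 1 (shut), so that 0 is half open. In form: [[dx, dy, dz, ax, ay, az, claw], ...]. A call has 1 to 12 rows; each row is the pose to reach, as a shift and turn from the pose commanded when the call began, along the tool's axes at that moment; what a row does not reach only later rows make up. A row lasts 1/8 s, in which the tool goes at most 62.5 mm and 10.7 degrees, less where a joint would pass 70% of its speed; a pose out of reach is approached as far as the arm can. A call with a gripper value outside its range is refused whole. The fingers move at their own pace and stop on an object; "grip_force" is the grip in N (left out, the last holds). Time passes only in rows, so rows that repeat a pose let the fingers close. It gives the time, the measured TCP pose, the force and the opening at its end, in the units of the state.
- get_state(): the state, without advancing time (a new reading comes with each control period).
- grab_frame(name): name is "scene" or "top" or "wrist"; returns a dict with "img" (420x560x3 uint8, red, green, blue), "range_z" (420x560 float32, m along the optical axis (not along the pixel's ray), 0 where there is no reading), "fovy" (degrees; the focal length in pixels is half the picture's height over the tangent of half this angle, whatever the lens; pixels are square), "cx", "cy" (the principal point, pixels), "k1" (the pictures are not rectified: a ray, as slopes to the right and down, at radius r is drawn at 1 + k1 r^2 times it, then the intrinsics apply), "rvec" (rotation vector, rad) and "tvec" (3), from world to camera coordinates, as OpenCV has them. Camera axes: x right, y down, z forward; pixel columns grow to the right and rows downward; lengths in m; the calibration is good to about 2 mm. A picture is of the moment at which its call begins.
- job_done(): hands the job in, once; it reports no verdict.
The state is a dict: "t": time; "q": joint angles; "qd": joint speeds; "joint_efforts": joint torques, N m; "eef_pos": TCP position; "ee_rot": TCP orientation; "force": force on the tool from outside, world axes, zero at the start; "moment": the same for the moment, N m; "width": finger opening in m.
Only numpy, scipy, OpenCV 4.12 (cv2) and the standard library are available. Lean on these libraries where they do the work, as an engineer would, in place of code of your own. Each camera call takes 0.05 s, during which the arm holds its last target. There are 200 camera calls.

### The job

Fit the brass gear, hexagonal hub up, onto the bare shaft of the opened polisher gear head: lower it gently, rocking it about its axis as needed until its teeth drop in between those of the braked dark pinion and it sits fully home; never drop or force it. Then swing the blue keeper all the way shut over the gear so that it cannot lift out, and let go. Leave everything else on the bench where it is.

Things in the scene. Friction and masses are not known exactly. Their poses are not given: they have to be found in the camera images.
- gear: Loose brass spur gear, 0.3 kg, flat on the mat, hub up. Origin: centre of its underside; z up its axis. Toothed disc 14 mm thick, 69 mm over the tips (pitch diameter 63 mm), 18 teeth; one is centred on its own +x, the others every 20 degrees. An 18.4 mm bore runs right through disc and hub. Teeth are chamfered 0.8 mm.
- hub_top (a point): Centre of the top end of the gear's hub, 52 mm above the gear's origin. The hub, the place to grip, is a hexagonal sleeve 30 mm across flats, from 14 to 52 mm above the origin; its flats face the gear's own +x and every 60 degrees from it.
- gearhead: Fixed opened polisher gear head in a bench cradle. Origin: on the table under the axis of the upright shaft; z up; +x points from the shaft to the pinion and on along the red and black machine body (85 to 312 mm along +x, up to 90 mm above the table). The keeper is on its -y side. The deck is 45 mm above the table.
- seat (a point): Centre of the round seat (40 mm diameter) at the foot of the bare shaft, 48 mm above the table: the gear's underside rests here when fully home. Axes as the gear head's. The steel shaft, 16 mm diameter, rises 24 mm above the seat, the last 4 mm tapering to 8 mm diameter.
- pinion_top (a point): Centre of the top face of the dark steel pinion, 14 mm above the seat, 52.5 mm from the shaft's axis along the gear head's +x (a 14 mm wide stub stands 3 mm higher). 12 teeth, 14 mm tall, 48 mm over the tips (pitch diameter 42 mm), chamfered 0.8 mm. Until the teeth mesh, the gear rides on the pinion, 14 mm above the seat. Meshed, they have about 3 mm of play along the pitch line.
- pinion (a joint): Angle of the pinion, rad, counter-clockwise from above; a brake (2 N m) holds it, treat it as fixed; differs from start to start. At 0 one tooth points at the shaft (gear head's -x), the others every 30 degrees. The gear meshes when its yaw relative to the gear head is 10 degrees minus 2/3 of this angle, plus any multiple of 20 degrees (play 2.5 degrees either way).
- keeper (a joint): Angle of the blue keeper about an upright pivot, rad. 0 = shut: its short arm points at the shaft, over the gear's disc; grows as it opens, to at most 2.0. To shut, it turns counter-clockwise seen from above. Stays where left (friction 0.06 N m), stops at 0. It passes 2.5 mm over a gear that is fully home and runs against one that is not.
- keeper_pivot (a point): Top of the keeper at its pivot axis, 58 mm from the shaft's axis on the gear head's -y side, 70.5 mm above the table. The short arm is 35 mm long, 14 mm wide, 5 mm thick.
- keeper_handle (a point): Centre of the top of the keeper's upright black handle, a round pin 12 mm in diameter and 36 mm tall (top 105.5 mm above the table), 48 mm from the pivot opposite the short arm: when shut it lies 106 mm from the shaft's axis on the gear head's -y side; when open it stands towards the gear head's -x.
- mat: Fixed black rubber mat, 250 x 140 x 4 mm, on which the gear and the spare pinion lie. Origin: centre of its underside.
- spare_pinion: Bystander: small bright steel pinion, 42 mm diameter, 20 mm tall, on the mat, its centre about 105 to 170 mm from the gear's. Origin: centre of its underside.
- compound_bottle: Bystander: white bottle with a blue cap, 64 mm diameter, 190 mm tall. Origin: centre of its underside.
- pad: Bystander: blue and white polishing pad, 144 mm diameter, 28 mm tall. Origin: centre of its underside.
- screwdriver: Bystander: screwdriver with a red handle, lying flat along its own x.
- battery: Bystander: black and red tool battery, 90 x 70 x 66 mm. Origin: centre of its underside.
- screw_dish: Bystander: small steel dish, 80 mm diameter, 30 mm tall. Origin: centre of its underside.
- cover: Bystander: aluminium gear-case cover lying flat, 100 x 80 x 14 mm. Origin: centre of its underside.
Not all that is in view belongs to the job. Several things have the shape of the gear; the one meant has the colours described above.

How it is judged:
On the way:
1. the gear sits fully home on the shaft, its teeth in mesh, with the keeper still open (z of gear in the frame of seat below 0.003 m and horizontal distance between gear and seat below 0.004 m and angle between gear's own z axis and vertical below 0.06 rad and value of joint keeper above 0.8 rad), for 0.2 s.
At the end, for the whole second after the job is handed in: The gear is home on its seat (underside within 3 mm of the seat's height, axis within 4 mm of the shaft's, upright within 0.06 rad), at rest, and the keeper is shut over it (joint under 0.15 rad) (z of gear in the frame of seat below 0.003 m and horizontal distance between gear and seat below 0.004 m and angle between gear's own z axis and vertical below 0.06 rad and value of joint keeper below 0.15 rad and linear speed of gear below 0.02 m/s); the robot touches nothing.
It fails at once if the gear is dropped (falls out of the fingers faster than 0.5 m/s) (contact force between gear and the fingers below 0.05 N and linear speed of gear above 0.5 m/s).
It fails at once if the gear is forced down on the gear head (over 200 N, jammed teeth included) (contact force between gear and gearhead above 200 N).
It fails at once if a bystander is pushed more than 30 mm from its place (distance of any of spare_pinion, compound_bottle, pad, screwdriver, battery, screw_dish, cover from where it was at the start of the episode above 0.03 m).
It also fails if it takes over 54 s, if anything falls off the work surface, if the arm or the gripper's body presses on something with over 40 N, if the wrist force passes 120 N, or if a joint passes its speed limit or range.

## Working session

There is one attempt and no reset: what is moved stays moved. The work goes in short steps, Python scripts to look and compute and a tool call to move; the robot and the scene stay as the last step left them, time stands still between calls to the robot, and variables do not carry over. Pictures are saved under pics/ and viewed, about 8 in all and at most 12, crops included, and the job is handed in when it is done.

Besides the shell and the picture viewer there is one more tool, called as name(argument=value, ...) on one line, values as JSON. drive_tool: Moves the arm, as the interface text tells. Its arguments: {"type":"object","properties":{"moves":{"type":"array"},"grip_force":{"type":"number"}},"required":["moves"]}

```bash
mkdir -p pics; ls; cat > h.py <<'E'
import numpy as np, cv2
from station import get_state, grab_frame, job_done, tcp_to_grasp
from scipy.spatial.transform import Rotation as R
def cam(f):
    h=f["img"].shape[0]; fl=h/2/np.tan(np.radians(f["fovy"])/2)
    Rm=cv2.Rodrigues(np.array(f["rvec"],float))[0]; return fl,Rm,np.array(f["tvec"],float)
def rays(f,uv):
    fl,Rm,t=cam(f); uv=np.atleast_2d(uv).astype(float)
    d=(uv-[f["cx"],f["cy"]])/fl; s=d.copy()
    for _ in range(20): s=d/(1+f["k1"]*(s**2).sum(1,keepdims=True))
    return -Rm.T@t, np.c_[s,np.ones(len(s))]@Rm
def onplane(f,uv,z):
    c,d=rays(f,uv); return c+d*((z-c[2])/d[:,2:])
def bydepth(f,uv):
    uv=np.atleast_2d(uv).astype(int); c,d=rays(f,uv); return c+d*f["range_z"][uv[:,1],uv[:,0]][:,None]
def proj(f,P):
    fl,Rm,t=cam(f); p=np.atleast_2d(P)@Rm.T+t; s=p[:,:2]/p[:,2:]
    return s*(1+f["k1"]*(s**2).sum(1,keepdims=True))*fl+[f["cx"],f["cy"]]
def save(n,img): cv2.imwrite("pics/"+n,cv2.cvtColor(img,cv2.COLOR_RGB2BGR))
E
python3 - <<'E'
from h import *
import pickle
fs={n:grab_frame(n) for n in("scene","top")}
pickle.dump(fs,open("f0.pkl","wb"))
for n,f in fs.items():
    fl,Rm,t=cam(f); print(n,f["fovy"],f["k1"],-Rm.T@t,Rm[2]); save(n+"0.png",f["img"])
print(get_state(),tcp_to_grasp)
E
```

```text
pics
scene 56.08944277943144 -0.04107528742007699 [ 1.20548726 -0.56066215  0.84681457] [-0.63596897  0.43509207 -0.63736831]
top 43.7235895114119 -0.14825974453200175 [ 0.34067901 -0.03063301  1.80185496] [ 0.0661963   0.00235049 -0.99780385]
{'t': 0.1, 'q': array([-1.03790289e+00,  3.59339434e-01,  1.11541929e-02, -3.10798577e-04,
       -1.22409701e+00, -2.88104067e-01]), 'qd': array([ 1.56320341e-03, -2.21077573e-03,  1.64011868e-03,  2.60457105e-03,
        3.99178433e-04,  7.93030900e-05]), 'joint_efforts': array([-3.71267713e-03, -5.84160876e+01,  2.93748611e+01,  7.01564535e+00,
        1.01643149e-02, -7.41978715e-05]), 'eef_pos': array([ 0.16354914, -0.65471447,  0.40380175]), 'ee_rot': array([-3.14145055e+00, -1.50770232e-03,  1.81547976e+00]), 'force': array([-0.39464141, -0.20446371,  1.27564057]), 'moment': array([ 0.01965478,  0.05158916, -0.01395579]), 'width': 0.08761623097189956} 0.1593
```

View pics/scene0.png

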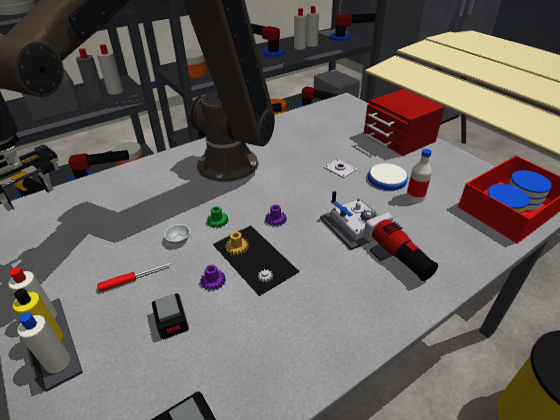

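View pics/top0.png

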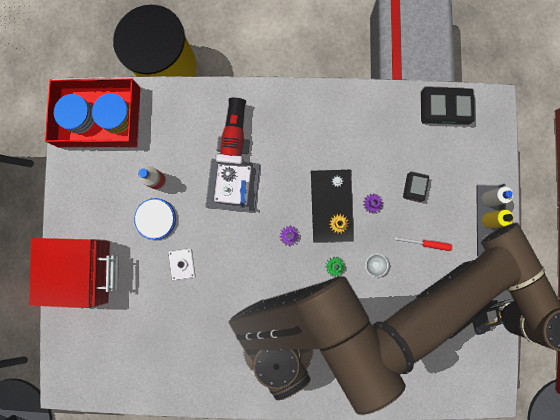

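Top view: the gear-shaped things are gold (340,223) on the mat, green (336,266), purple (373,203) and purple (289,236). I choose the gold (brass) one. The gear head shaft is near (228,190), the pinion near (229,173) and the blue keeper near (243,192). A close crop will check the choice.

```bash
python3 - <<'E'
from h import *
import pickle
fs=pickle.load(open("f0.pkl","rb"))
f=fs["top"]; im=f["img"]; hsv=cv2.cvtColor(im,cv2.COLOR_RGB2HSV)
m=cv2.inRange(hsv,(12,120,60),(28,255,255)); n,l,s,c=cv2.connectedComponentsWithStats(m)
for i in range(1,n):
    if s[i,4]>60: print("gold",s[i],c[i],onplane(f,c[i],0.018)[0])
a=im[200:248,308:360]; b=im[155:215,200:265]
A=cv2.resize(a,(400,int(400*48/52)),interpolation=cv2.INTER_CUBIC); B=cv2.resize(b,(400,int(400*60/65)),interpolation=cv2.INTER_CUBIC)
save("crop1.png",np.hstack([A,B]))
for n,uv,z in [("shaft",(228,190),.072),("pinion",(229,173),.062),("mat",(332,206),.004),("spare",(337,181),.024)]:
    print(n,onplane(f,uv,z),bydepth(f,uv))
E
```

```text
gold [132  37  65  40 721] [179.2149792   64.67267684] [0.98133134 0.36702414 0.018     ]
gold [105 114  24  19 110] [119.62727273 126.82727273] [0.75453593 0.57069709 0.018     ]
gold [482 209  24  19 270] [491.61851852 219.50740741] [ 0.44930811 -0.7399022   0.018     ]
gold [329 213  20  21 252] [338.38888889 223.23809524] [ 0.42789635 -0.20083092  0.018     ]
shaft [[0.52978638 0.17286022 0.072     ]] [[0.53173566 0.17495779 0.05416899]]
pinion [[0.58834677 0.17219356 0.062     ]] [[0.58724368 0.17129019 0.06974917]]
mat [[ 0.48772885 -0.17944508  0.004     ]] [[ 0.48759453 -0.17930914  0.00564229]]
spare [[ 0.57227646 -0.19405167  0.024     ]] [[ 0.57181872 -0.19372869  0.02751384]]
```

View pics/crop1.png

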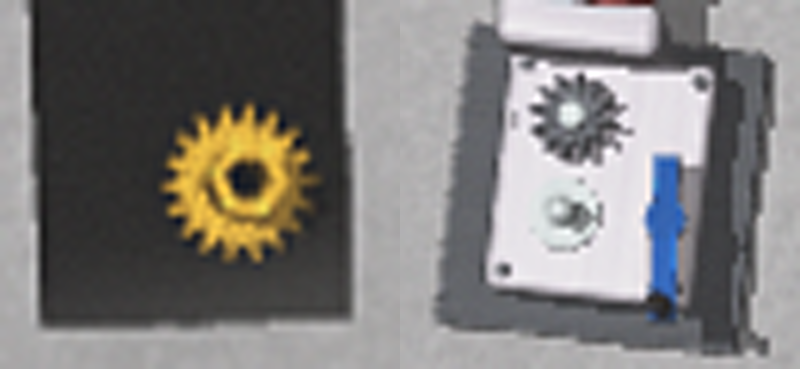

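The crop confirms it: the brass gear has its hexagonal hub up at about (340,223). The gear head's shaft, pinion and open keeper are at about (228,190), (229,172) and (243,192). Next I get the wrist camera's offset and the hover shift.

```bash
cat >> h.py <<'E'
def tool():
    s=get_state(); return np.array(s["eef_pos"]),R.from_euler("xyz",s["ee_rot"])
def shift(goal,yaw=None):
    """tool-frame mm and deg to reach TCP goal pointing down, yaw rad"""
    p,r=tool(); d=r.inv().apply(np.array(goal)-p)*1000
    rv=np.zeros(3) if yaw is None else (r.inv()*R.from_euler("xyz",[np.pi,0,yaw])).as_rotvec(degrees=True)
    return d.round(1),rv.round(2)
E
python3 - <<'E'
from h import *
f=grab_frame("wrist"); fl,Rm,t=cam(f); p,r=tool()
print("cam in tool",r.inv().apply(-Rm.T@t-p),"axis",r.inv().apply(Rm[2]),"x",r.inv().apply(Rm[0]),f["fovy"],f["k1"])
c=r.inv().apply(-Rm.T@t-p)
for yaw in (1.8155,2.6,1.2): print(yaw,shift([0.428,-0.201,0.36],yaw))
E
```

```text
cam in tool [ 0.00031983 -0.07240316  0.02079894] axis [4.94402748e-04 2.69504978e-01 9.62998869e-01] x [ 9.99999363e-01 -1.11059936e-03 -2.02586299e-04] 68.84723400173311 -0.02409610012031334
1.8155 (array([376.1, 366.5,  44.4]), array([-0.01, -0.07, -0.  ]))
2.6 (array([376.1, 366.5,  44.4]), array([ 2.000e-02, -7.000e-02, -4.495e+01]))
1.2 (array([376.1, 366.5,  44.4]), array([-3.000e-02, -7.000e-02,  3.526e+01]))
```

drive_tool(moves=[[50,49,5,0,0,0,-1],[95,92,11,0,0,0,-1],[140,137,17,0,0,0,-1],[185,180,22,0,0,0,-1],[230,224,28,0,0,0,-1],[270,263,33,0,0,0,-1],[310,302,38,0,0,0,-1],[345,336,41,0,0,0,-1],[376,366,44,0,0,0,-1],[376,366,44,0,0,0,-1],[376,366,44,0,0,0,-1]], grip_force=30)

```text
t: 1.52
eef_pos: [0.4274, -0.2012, 0.3606]
ee_rot: [-3.141, -0.0, 1.816]
force: [-0.2, 0.6, 0.2]
width: 0.0875
```

```bash
python3 - <<'E'
from h import *
f=grab_frame("wrist"); save("w1.png",f["img"]); import pickle; pickle.dump(f,open("w1.pkl","wb"))
s=get_state(); print(s["t"],s["q"],s["eef_pos"],s["ee_rot"])
E
```

```text
1.575 [-2.29536741e-02  5.73703597e-02 -4.83990015e-01  2.96759882e-05
 -1.02980897e+00 -1.30314569e+00] [ 0.42721658 -0.20166354  0.36057997] [-3.14122619e+00 -7.41227043e-05  1.81550856e+00]
```

View pics/w1.png

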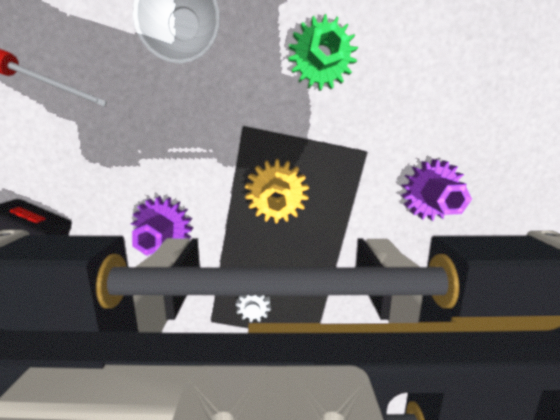

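The wrist view shows the brass gear at (277,190) with its hub top at (276,197), the spare pinion at (253,307), and the purple and green decoys clear of it. Next I measure its centre and yaw.

```bash
cat >> h.py <<'E'
def gear_measure(f,zb,lo=(14,110,50),hi=(30,255,255)):
    hsv=cv2.cvtColor(f["img"],cv2.COLOR_RGB2HSV); m=cv2.inRange(hsv,lo,hi)
    n,l,s,c=cv2.connectedComponentsWithStats(m); return [(s[i],c[i],l==i) for i in range(1,n) if s[i,4]>300]
def circ(P):
    A=np.c_[2*P,np.ones(len(P))]; x=np.linalg.lstsq(A,(P**2).sum(1),rcond=None)[0]
    return x[:2],np.sqrt(x[2]+x[:2]@x[:2])
E
python3 - <<'E'
from h import *
import pickle
f=pickle.load(open("w1.pkl","rb"))
for s,c,m in gear_measure(f,0): print(s,c)
s,c,m=max([x for x in gear_measure(f,0) if 180<x[1][1]<230],key=lambda x:x[0][4])
ys,xs=np.nonzero(m); P=bydepth(f,np.c_[xs,ys]); 
print(np.histogram(P[:,2],bins=np.arange(0,.07,.004)))
disc=P[(abs(P[:,2]-.018)<.004)]; top=P[abs(P[:,2]-.056)<.004]
h=cv2.convexHull(disc[:,:2].astype(np.float32))[:,0]; print("disc",circ(h),"hub mean",top.mean(0))
H=cv2.convexHull(top[:,:2].astype(np.float32))[:,0]; c0=(H.max(0)+H.min(0))/2
(cc,rr)=cv2.minEnclosingCircle(H); print("hub circ",cc,rr)
# hex flats phase: width over directions
th=np.radians(np.arange(0,180)); w=[np.ptp(H@[np.cos(t),np.sin(t)]) for t in th]; w=np.array(w)
w3=w.reshape(3,60).mean(0); print("flat dir deg mod60",w3.argmin(),w3.min(),w3.max())
# outline phases
cn=max(cv2.findContours(m.astype(np.uint8),0,1)[0],key=len)[:,0]; Q=onplane(f,cn,.018)[:,:2]; C=circ(h)[0]; d=Q-C; a=np.arctan2(d[:,1],d[:,0]);r=np.hypot(*d.T)
ab=np.linspace(-np.pi,np.pi,721); o=a.argsort(); rr=np.interp(ab[:-1],a[o],r[o],period=2*np.pi); ph=np.angle((rr*np.exp(-18j*ab[:-1])).sum())
print("tooth phase deg mod20",np.degrees(-ph)/18%20, rr.min(),rr.max())
E
```

```text
[ 244  159   66   65 2873] [276.29550992 190.95579534]
[ 95 253  31  56 855] [107.22573099 280.89122807]
[429 254  31  55 851] [446.95534665 281.01057579]
[ 248  316  312   18 3545] [420.58476728 325.65867419]
(array([ 281,  145,   80,  174, 1299,   35,   36,   38,   44,   43,   43,
         47,   47,  466,   85,    0,    0]), array([0.   , 0.004, 0.008, 0.012, 0.016, 0.02 , 0.024, 0.028, 0.032,
       0.036, 0.04 , 0.044, 0.048, 0.052, 0.056, 0.06 , 0.064, 0.068]))
disc (array([ 0.43086106, -0.20055023]), np.float64(0.03427495188695394)) hub mean [ 0.43030953 -0.20076327  0.05526286]
hub circ (0.4305734634399414, -0.20089058578014374) 0.01717258431017399
flat dir deg mod60 53 0.030179034049340598 0.033937186040526035
tooth phase deg mod20 13.270560103009803 0.027605832489919116 0.036863260430845576
```

Measurements agree with the given sizes: disc radius 34.3 mm (34.5 expected), hub flats 30.2 mm, hub top 0.0553 m (0.056), centre (0.4306, -0.2007), yaw ≡ 53° mod 60. Before grasping I look at the gear head with the empty wrist.

drive_tool(moves=[[35,31,0,0,0,0,-1],[80,71,5,0,0,0,-1],[125,111,10,0,0,0,-1],[170,151,15,0,0,0,-1],[215,190,20,0,0,0,-1],[255,226,25,0,0,0,-1],[290,257,30,0,0,0,-1],[320,284,30,0,0,0,-1],[320,284,30,0,0,0,-1],[320,284,30,0,0,0,-1]])

```text
t: 2.82
eef_pos: [0.6255, 0.1767, 0.3302]
ee_rot: [-3.141, 0.0, 1.814]
force: [-0.3, 0.4, 0.3]
width: 0.0877
```

```bash
python3 - <<'E'
from h import *
f=grab_frame("wrist"); save("w2.png",f["img"]); import pickle; pickle.dump(f,open("w2.pkl","wb"))
s=get_state(); print(s["t"],s["q"],s["eef_pos"],s["ee_rot"])
E
```

```text
2.875 [ 5.74620272e-01  3.70637544e-01 -1.46191664e-01 -6.76685657e-05
 -1.05463918e+00 -1.90208824e+00] [0.62535045 0.17643557 0.33052028] [-3.14093800e+00  1.62965814e-04  1.81409132e+00]
```

View pics/w2.png

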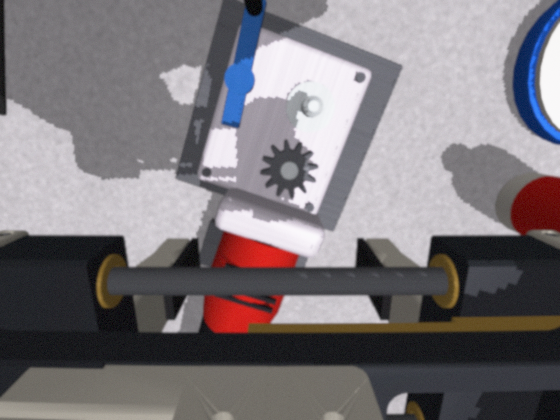

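The wrist view shows the shaft tip at (312,104), the pinion with its stub at (290,170), the blue keeper's pivot at (239,80) and its handle at (254,5).

```bash
python3 - <<'E'
from h import *
import pickle
f=pickle.load(open("w2.pkl","rb")); im=f["img"]
v,u=np.mgrid[0:235,170:410]; uv=np.c_[u.ravel(),v.ravel()]; P=bydepth(f,uv); rgb=im[v.ravel(),u.ravel()].astype(int)
near=lambda c,r:np.hypot(*(uv-c).T)<r
s=P[near((312,104),14)&(P[:,2]>.062)]; print("shaft top pts",len(s),s[:,2].max(),np.median(s[s[:,2]>.068],0) if (s[:,2]>.068).any() else "")
q=P[near((312,104),14)&(P[:,2]>.068)];print(len(q),q.mean(0),(q.max(0)+q.min(0))/2,np.ptp(q,axis=0))
dark=(rgb.max(1)<110)&near((290,170),36)&(abs(P[:,2]-.062)<.005)
D=P[dark]; h=cv2.convexHull(D[:,:2].astype(np.float32))[:,0]; print("pinion",len(D),circ(h),D[:,2].mean())
st=P[near((290,170),12)&(P[:,2]>.0635)]; print("stub",len(st),st.mean(0))
# other: color-based silhouettes
g=cv2.cvtColor(im,cv2.COLOR_RGB2GRAY)
m=np.zeros(g.shape,np.uint8); m[(g<120)]=255
k=np.zeros_like(m); cv2.circle(k,(290,170),32,255,-1); m&=k
cn=max(cv2.findContours(m,0,1)[0],key=cv2.contourArea)[:,0]; Q=onplane(f,cn,.062)[:,:2]
for C in (circ(h)[0],circ(Q[np.hypot(*(Q-circ(h)[0]).T)>.021])[0]):
    d=Q-C;a=np.arctan2(d[:,1],d[:,0]);r=np.hypot(*d.T)
    ab=np.linspace(-np.pi,np.pi,721)[:-1];o=a.argsort();rr=np.interp(ab,a[o],r[o],period=2*np.pi);F=(rr*np.exp(-12j*ab)).sum()
    print("C",C,"phase mod30",np.degrees(np.angle(F)/-12)%30,abs(F)/360,rr.min(),rr.max())
hsv=cv2.cvtColor(im,cv2.COLOR_RGB2HSV); b=cv2.inRange(hsv,(100,120,60),(125,255,255)); b[:,350:]=0
n,l,ss,c=cv2.connectedComponentsWithStats(b); i=1+ss[1:,4].argmax(); ys,xs=np.nonzero(l==i)
K=onplane(f,np.c_[xs,ys],.0705)[:,:2]; print("keeper c",K.mean(0),"rect",cv2.minAreaRect(K.astype(np.float32)),bydepth(f,(239,80)),bydepth(f,(254,8)))
print("pivot guess",onplane(f,(239,80),.0705))
# deck edges
dk=(rgb.min(1)>150)&(abs(P[:,2]-.045)<.004)&near((290,120),110); print("deck rect",cv2.minAreaRect(P[dark|dk][:,:2].astype(np.float32)))
print("shaft tip",onplane(f,(312,104),.072),"stub",onplane(f,(290,170),.065))
Z=cv2.resize(im[60:210,230:350],(640,800)[::1] if 0 else (480,600),interpolation=cv2.INTER_CUBIC); save("crop2.png",Z)
E
```

```text
shaft top pts 364 0.30959094219438693 [0.53880419 0.18296549 0.07015857]
291 [0.53876071 0.1829572  0.07092283] [0.5432863  0.17512757 0.18879783] [0.02362791 0.03130958 0.24158622]
pinion 1287 (array([0.5907891 , 0.17712177]), np.float64(0.022746542822921587)) 0.06122155198625051
stub 217 [0.59075657 0.17820266 0.06565217]
C [0.5907891  0.17712177] phase mod30 20.678728123518987 0.0030497659537746784 0.01242219565212773 0.0242987806795511
C [0.59054487 0.1770409 ] phase mod30 20.739291419742834 0.0030329971483020967 0.012425498443278584 0.0240403639181366
keeper c [0.52637351 0.1255779 ] rect ((0.5237972140312195, 0.12430769205093384), (0.08738388121128082, 0.02174201048910618), 3.8051700592041016) [[0.53438954 0.12539898 0.06982003]] [[0.49072474 0.12789    0.08674286]]
pivot guess [[0.53444827 0.12549561 0.0705    ]]
deck rect ((0.5592827796936035, 0.16387471556663513), (0.11269695311784744, 0.1323607712984085), 84.69746398925781)
shaft tip [[0.53779305 0.18158512 0.072     ]] stub [[0.59028045 0.17877286 0.065     ]]
```

View pics/crop2.png

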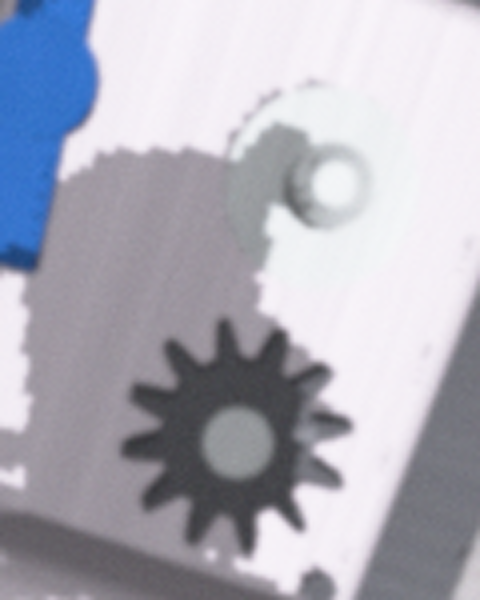

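```bash
python3 - <<'E'
from h import *
import pickle
f=pickle.load(open("w2.pkl","rb")); im=f["img"]; g=cv2.cvtColor(im,cv2.COLOR_RGB2GRAY)
hsv=cv2.cvtColor(im,cv2.COLOR_RGB2HSV)
# stub: bright blob inside dark pinion
m=((g>95)&(np.hypot(*(np.mgrid[0:420,0:560]-np.array([170.7,289.2])[:,None,None]))<11)).astype(np.uint8)
n,l,s,c=cv2.connectedComponentsWithStats(m); i=1+s[1:,4].argmax(); print("stub px",c[i],s[i])
m=((g>240)&(np.hypot(*(np.mgrid[0:420,0:560]-np.array([106,313])[:,None,None]))<8)).astype(np.uint8)
n,l,s,c2=cv2.connectedComponentsWithStats(m); j=1+s[1:,4].argmax(); print("tip px",c2[j],s[j])
b=cv2.inRange(hsv,(100,120,60),(125,255,255)); b[:,350:]=0
cn=max(cv2.findContours(b,0,1)[0],key=cv2.contourArea)[:,0]; K=onplane(f,cn,.0705)[:,:2]
# boss: contour points off the arm line
r=cv2.minAreaRect(K.astype(np.float32)); 
vx,vy,x0,y0=cv2.fitLine(K.astype(np.float32),cv2.DIST_HUBER,0,.001,.001).ravel(); d=(K-[x0,y0])@[-vy,vx]
B=K[abs(d)>.0082]; B=B[np.hypot(*(B-[.5344,.1255]).T)<.016]; print("boss",len(B),circ(B)); print("keeper dir deg",np.degrees(np.arctan2(vy,vx)))
sh=onplane(f,c2[j],.072)[0,:2]; st=onplane(f,c[i],.065)[0,:2]; pv=circ(B)[0]
print(sh,st,pv,"d",np.linalg.norm(sh-st),np.linalg.norm(sh-pv),np.linalg.norm(st-pv))
M=np.array([[0,0],[.0525,0],[0,-.058]]); W=np.array([sh,st,pv]); a=M-M.mean(0); w=W-W.mean(0)
th=np.arctan2((a[:,0]*w[:,1]-a[:,1]*w[:,0]).sum(),(a*w).sum()); Rm=np.array([[np.cos(th),-np.sin(th)],[np.sin(th),np.cos(th)]])
T=W.mean(0)-Rm@M.mean(0); print("gearhead yaw",np.degrees(th),"shaft",T,"res",(M@Rm.T+T-W)*1000)
C=Rm@M[1]+T; cc=max(cv2.findContours(((g<120)*(np.hypot(*(np.mgrid[0:420,0:560]-np.array([170.7,289.2])[:,None,None]))<32)).astype(np.uint8),0,1)[0],key=cv2.contourArea)[:,0]
Q=onplane(f,cc,.062)[:,:2]-C; A=np.degrees(np.arctan2(*Q.T[::-1])); rr=np.hypot(*Q.T)
A2=(A-np.degrees(th))%360
# tooth tips: local maxima near/outside r>.0215, per-tooth mean angle
t=np.sort(A2[rr>.0215]); gaps=np.nonzero(np.diff(t)>8)[0]; print("tips rel gearhead",[round(float(x.mean()),1) for x in np.split(t,gaps+1)])
E
```

```text
stub px [288.98566308 170.26164875] [280 161  19  19 279]
tip px [313.64150943 105.66037736] [310 102   8   8  53]
boss 36 (array([0.53218529, 0.12513344]), np.float64(0.010812155120196476))
keeper dir deg -4.162446
[0.53862741 0.18308084] [0.59068275 0.17803573] [0.53218529 0.12513344] d 0.052299247480273585 0.05830438719563223 0.07887081541140013
gearhead yaw -5.852750540201596 shaft [0.5383945 0.1831004] res [[-0.23290973  0.01956736]
 [-0.06191718 -0.28886941]
 [ 0.2948269   0.26930205]]
tips rel gearhead [1.3, 26.0, 55.9, 87.7, 118.4, 149.6, 178.1, 206.5, 235.3, 264.4, 294.0, 325.5, 356.1]
```

Residuals are under 0.4 mm: shaft at (0.5384, 0.1831), gear head yaw −5.85°, pinion ≈ −3.4° (mod 30). So the gear must sit at world yaw ≈ 6.4° mod 20. I will grip at tool yaw 173.3° (flats at 53.3° mod 60) and seat at 166.4°, with the jaws along the gear head's x, away from the keeper.

```bash
python3 - <<'E'
from h import *
for z in (.30,.2053): print(shift([.4306,-.2007,z],np.radians(173.3)))
E
```

```text
(array([-319.1, -279.8,   30.8]), array([-4.000e-02, -1.000e-02, -6.936e+01]))
(array([-319.1, -279.8,  125.5]), array([-4.000e-02, -1.000e-02, -6.936e+01]))
```

drive_tool(moves=[[-35,-31,0,0,0,-8,-1],[-80,-70,3,0,0,-17,-1],[-125,-110,8,0,0,-26,-1],[-170,-149,14,0,0,-36,-1],[-215,-188,20,0,0,-46,-1],[-255,-224,25,0,0,-56,-1],[-290,-254,28,0,0,-64,-1],[-319,-280,31,0,0,-69.4,-1],[-319,-280,31,0,0,-69.4,-1],[-319,-280,31,0,0,-69.4,-1]])

```text
t: 4.12
eef_pos: [0.4306, -0.2, 0.3001]
ee_rot: [3.142, 0.001, 3.024]
force: [0.7, 0.3, -0.2]
width: 0.0881
```

```bash
python3 - <<'E'
from h import *
print(get_state()["q"]); print(shift([.4306,-.2007,.2053],np.radians(173.3)))
f=grab_frame("wrist"); 
for s,c,m in gear_measure(f,0):
    ys,xs=np.nonzero(m); P=bydepth(f,np.c_[xs,ys]); top=P[abs(P[:,2]-.055)<.004]
    if len(top)>200 and len(P)>1000:
        d=P[abs(P[:,2]-.018)<.004][:,:2]; H=cv2.convexHull(top[:,:2].astype(np.float32))[:,0]; th=np.radians(np.arange(180)); w=np.array([np.ptp(H@[np.cos(t),np.sin(t)]) for t in th]).reshape(3,60).mean(0)
        print(c,"hub",cv2.minEnclosingCircle(H),w.argmin(),w.min(),"disc",circ(cv2.convexHull(d.astype(np.float32))[:,0]))
E
```

```text
[-1.89484971e-02  1.28033531e-01 -5.62874477e-01  7.00533601e-05
 -8.78893255e-01 -9.83839536e-02]
(array([ 0. , -0.7, 94.8]), array([ 0.  ,  0.06, -0.02]))
[277.54652561 200.69055061] hub ((0.43021994829177856, -0.2008417695760727), 0.017345095053315163) 54 0.030139513997007945 disc (array([ 0.43038062, -0.20082624]), np.float64(0.03430763177902595))
```

drive_tool(moves=[[0,-0.7,35,0,0,0,-1],[0,-0.7,70,0,0,0,-1],[0,-0.7,90,0,0,0,-1],[0,-0.7,95,0,0,0,-1],[0,-0.7,95,0,0,0,0],[0,-0.7,95,0,0,0,1],[0,-0.7,95,0,0,0,1],[0,-0.7,95,0,0,0,1],[0,-0.7,95,0,0,0,1],[0,-0.7,95,0,0,0,1],[0,-0.7,95,0,0,0,1],[0,-0.7,95,0,0,0,1]], grip_force=40)

```text
t: 5.68
eef_pos: [0.431, -0.2002, 0.2047]
ee_rot: [-3.142, -0.0, 3.027]
force: [-0.9, 0.7, 1.8]
width: 0.0296
```

drive_tool(moves=[[0,0,-10,0,0,0,1],[0,0,-35,0,0,0,1],[0,0,-75,0,0,0,1],[0,0,-110,0,0,0,1],[0,0,-135,0,0,0,1],[-6,40,-140,0,0,0,1],[-14,85,-140,0,0,0,1],[-22,135,-140,0,0,1,1],[-30,185,-140,0,0,2,1],[-38,235,-140,0,0,3,1],[-45,285,-140,0,0,4,1],[-53,330,-140,0,0,6,1]])

```text
t: 7.18
eef_pos: [0.5214, 0.1233, 0.345]
ee_rot: [3.141, -0.0, 2.922]
force: [0.3, -0.3, -2.4]
width: 0.0298
```

```bash
python3 - <<'E'
from h import *
s=get_state(); print(s["force"],s["q"],s["width"]); print(shift([.5384,.1831,.34],np.radians(166.4)))
E
```

```text
[ 0.29439897 -0.31499263 -2.4247303 ] [ 5.98311545e-01  1.79164699e-01 -3.79578169e-01 -3.22150308e-04
 -1.01215125e+00 -8.18072803e-01] 0.02976924542356433
(array([-3.6, 62. ,  5. ]), array([ 0.01, -0.02,  1.  ]))
```

drive_tool(moves=[[-2,30,3,0,0,0.5,1],[-3.6,55,5,0,0,1,1],[-3.6,62,5,0,0,1,1],[-3.6,62,5,0,0,1,1],[-3.6,62,5,0,0,1,1]])

```text
t: 7.8
eef_pos: [0.5383, 0.1805, 0.3398]
ee_rot: [-3.141, -0.0, 2.904]
force: [-0.1, 0.4, -3.2]
width: 0.0298
```

```bash
python3 - <<'E'
from h import *
s=get_state(); p,r=tool(); print(s["t"],p,np.degrees(s["ee_rot"]),s["force"])
f=grab_frame("wrist"); save("w3.png",f["img"]); import pickle; pickle.dump(f,open("w3.pkl","wb"))
zd=p[2]-.2007+.014; print("disc top z exp",zd)
for s,c,m in gear_measure(f,0):
    print(s,c)
    ys,xs=np.nonzero(m); P=bydepth(f,np.c_[xs,ys]); q=P[abs(P[:,2]-zd)<.005]
    if len(q)>500:
        h=cv2.convexHull(q[:,:2].astype(np.float32))[:,0]; C,rad=circ(h); print("disc",C,rad,np.median(q[:,2]))
        cn=max(cv2.findContours(m.astype(np.uint8),0,1)[0],key=len)[:,0]; Q=onplane(f,cn,zd)[:,:2]-C
        a=np.degrees(np.arctan2(Q[:,1],Q[:,0])); rr=np.hypot(*Q.T); k=(rr>.030)&(rr<.037)
        print("phase mod20",np.degrees(np.angle((rr[k]-.0325)@np.exp(18j*np.radians(a[k])))/18)%20,k.sum())
print(shift([.5384,.1831,.2487+.024],np.radians(166.4)))
E
```

```text
7.8 [0.5382813  0.18051726 0.3397677 ] [-1.79988814e+02 -1.47394083e-02  1.66385199e+02] [-0.06784568  0.42381836 -3.18995944]
disc top z exp 0.15306769839723477
[ 223  186  110   82 5495] [277.08189263 230.05259327]
disc [0.53549246 0.16695198] 0.026476951779637537 0.15215202564934732
phase mod20 15.946528446418395 51
[205 254  14  55 465] [210.53333333 282.05591398]
[337 254  13  56 456] [343.93201754 282.23684211]
[252 295  52  13 362] [277.50276243 298.99447514]
[ 130  317  344   17 3823] [318.10593775 326.31912111]
(array([ 0.5,  2.5, 67.2]), array([-0.  , -0.  , -0.02]))
```

View pics/w3.png

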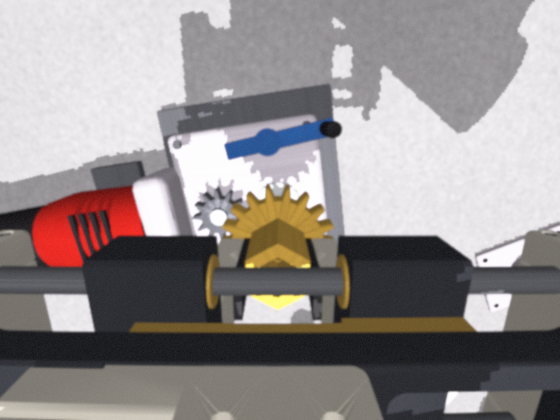

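The image shows the gear held upright between the jaws, with its front rim at rows 186–235, the pinion at (218,215), and the keeper open with its handle at (330,129). I check the gear's centre in hand from its visible front arc.

```bash
python3 - <<'E'
from h import *
import pickle
from scipy.optimize import least_squares
f=pickle.load(open("w3.pkl","rb")); s,c,m=gear_measure(f,0)[0]; zd=.153
cn=max(cv2.findContours(m.astype(np.uint8),0,1)[0],key=len)[:,0]; cn=cn[cn[:,1]<228]
Q=onplane(f,cn,zd)[:,:2]; C=np.array([.5383,.1805])
# near wall shows below: try top plane only, tips from local radius maxima
h=cv2.convexHull(Q.astype(np.float32))[:,0]
for _ in range(3):
    k=h[np.abs(np.hypot(*(h-C).T)-.0345)<.004]; k=k[k[:,1]<C[1]-.005]
    C=least_squares(lambda x:np.hypot(*(k-x).T)-.0345,C).x; print(C,len(k),(np.hypot(*(k-C).T)*1e3).round(1))
d=Q-C; a=np.degrees(np.arctan2(*d.T[::-1])); r=np.hypot(*d.T); t=np.sort(a[r>.0328]); print([round(float(x.mean()),1) for x in np.split(t,np.nonzero(np.diff(t)>6)[0]+1)])
s=get_state(); print(s["t"],s["eef_pos"],s["qd"])
E
```

```text
[0.53770799 0.17874566] 11 [35.4 34.7 34.9 33.1 32.9 33.5 33.7 33.7 34.  34.9 35.3]
[0.53725823 0.17871983] 9 [35.3 34.7 35.1 33.5 33.3 33.3 33.6 34.6 35.1]
[0.53725823 0.17871983] 9 [35.3 34.7 35.1 33.5 33.3 33.3 33.6 34.6 35.1]
[-172.1, -149.6, -131.2, -111.9, -94.1, -75.3, -56.5, -35.4]
7.85 [0.5383211  0.18050352 0.3398578 ] [-0.00033387 -0.0001199   0.00220171 -0.00044865  0.00090757 -0.00011916]
```

The gear's yaw in hand is about 6.7° mod 20 (6.4 expected) and its centre matches the TCP. I correct 2.5 mm and descend to just above the shaft tip.

drive_tool(moves=[[0.5,2.5,15,0,0,0,1],[0.5,2.5,35,0,0,0,1],[0.5,2.5,52,0,0,0,1],[0.5,2.5,61,0,0,0,1],[0.5,2.5,61,0,0,0,1],[0.5,2.5,61,0,0,0,1]])

```text
t: 8.6
eef_pos: [0.5389, 0.184, 0.2791]
ee_rot: [3.141, 0.001, 2.905]
force: [0.1, -0.4, -3.3]
width: 0.0298
```

```bash
python3 - <<'E'
from h import *
print(get_state()["force"],shift([.5384,.1831,.2487],np.radians(166.4)))
f=grab_frame("scene"); im=f["img"]; save("s1.png",cv2.resize(im[170:270,300:430],(780,600),interpolation=cv2.INTER_CUBIC))
E
```

```text
[ 0.13662691 -0.41372483 -3.30843131] (array([ 0.3, -1. , 30.4]), array([0.03, 0.04, 0.03]))
```

View pics/s1.png

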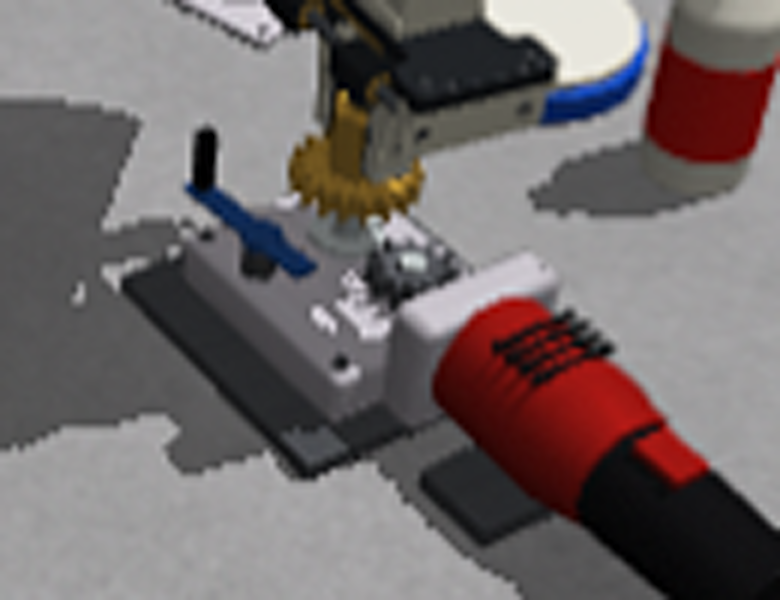

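The scene crop shows the gear at (355,180) just above the shaft and centred over it, clear of the open keeper. I lower it over the tip slowly, watching the force.

drive_tool(moves=[[0.3,-1,2,0,0,0,1],[0.3,-1,4,0,0,0,1],[0.3,-1,6,0,0,0,1],[0.3,-1,8,0,0,0,1],[0.3,-1,10,0,0,0,1],[0.3,-1,12,0,0,0,1],[0.3,-1,12,0,0,0,1]])

```text
t: 9.52
eef_pos: [0.5381, 0.183, 0.2664]
ee_rot: [-3.141, -0.0, 2.905]
force: [0.3, -0.2, -2.6]
width: 0.0298
```

drive_tool(moves=[[0,0,1,0,0,0,1],[0,0,2,0,0,0,1],[0,0,3,0,0,0,1],[0,0,4,0,0,0,1],[0,0,5,0,0,0,1],[0,0,6,0,0,0,1],[0,0,6,0,0,0,1]])

```text
t: 10.4
eef_pos: [0.5381, 0.183, 0.2606]
ee_rot: [-3.142, -0.0, 2.905]
force: [-0.6, 0.2, -2.8]
width: 0.0298
```

drive_tool(moves=[[0,0,1,0,0,0,1],[0,0,2,0,0,0,1],[0,0,3,0,0,0,1],[0,0,4.5,0,0,0,1],[0,0,6,0,0,0,1],[0,0,7.5,0,0,0,1],[0,0,9,0,0,0,1],[0,0,9,0,0,0,1]])

```text
t: 11.4
eef_pos: [0.5381, 0.183, 0.2515]
ee_rot: [-3.142, -0.0, 2.905]
force: [0.5, 1.2, -4.2]
width: 0.0298
```

It is in mesh with no contact force; about 3 mm remain.

drive_tool(moves=[[0,0,0.7,0,0,0,1],[0,0,1.4,0,0,0,1],[0,0,2.1,0,0,0,1],[0,0,2.6,0,0,0,1],[0,0,3,0,0,0,1],[0,0,3,0,0,0,1]])

```text
t: 12.15
eef_pos: [0.5381, 0.183, 0.2487]
ee_rot: [3.142, 0.0, 2.905]
force: [-0.6, -0.0, -1.9]
width: 0.0297
```

drive_tool(moves=[[0,0,0.3,0,0,0,1],[0,0,0.6,0,0,0,1],[0,0,0.9,0,0,0,1],[0,0,0.9,0,0,0,1]])

```text
t: 12.65
eef_pos: [0.5381, 0.183, 0.2487]
ee_rot: [3.141, 0.0, 2.905]
force: [-4.2, 0.3, 9.3]
width: 0.0297
```

Contact is firm at TCP 0.2487, exactly the height expected for fully home. I relieve the push, release gently and rise.

drive_tool(moves=[[0,0,-0.7,0,0,0,1],[0,0,-0.7,0,0,0,0.2],[0,0,-0.7,0,0,0,0],[0,0,-0.7,0,0,0,-0.1],[0,0,-0.7,0,0,0,-0.1],[0,0,-0.7,0,0,0,-0.1],[0,0,-5,0,0,0,-0.1],[0,0,-15,0,0,0,-0.1],[0,0,-40,0,0,0,-0.1],[0,0,-80,0,0,0,-0.1],[0,0,-100,0,0,0,-0.1],[0,0,-100,0,0,0,-0.1]], grip_force=20)

```text
t: 14.15
eef_pos: [0.5385, 0.1832, 0.3505]
ee_rot: [3.138, 0.003, 2.905]
force: [-0.6, -0.0, -0.2]
width: 0.0485
```

drive_tool(moves=[[0,30,0,0,0,0,-0.1],[0,55,0,0,0,0,-0.1],[0,55,0,0,0,0,-0.1],[0,55,0,0,0,0,-0.1]])

```text
t: 14.65
eef_pos: [0.5509, 0.2371, 0.3468]
ee_rot: [-3.14, -0.001, 2.906]
force: [0.5, 0.2, 0.4]
width: 0.0478
```

```bash
python3 - <<'E'
from h import *
import pickle
f=grab_frame("wrist"); save("w4.png",f["img"]); pickle.dump(f,open("w4.pkl","wb"))
for s,c,m in gear_measure(f,0):
    ys,xs=np.nonzero(m); P=bydepth(f,np.c_[xs,ys])
    for z in(.062,.100):
        q=P[abs(P[:,2]-z)<.004]
        if len(q)>150 and len(P)>1000: print(c,z,"z med",np.median(q[:,2]),circ(cv2.convexHull(q[:,:2].astype(np.float32))[:,0]))
im=f["img"]; v,u=np.mgrid[0:235,100:460]; uv=np.c_[u.ravel(),v.ravel()]; P=bydepth(f,uv); rgb=im[v.ravel(),u.ravel()].astype(int)
k=(rgb.max(1)<70)&(abs(P[:,2]-.1045)<.004); q=P[k]; print("handle",len(q),q.mean(0),uv[k].mean(0))
hsv=cv2.cvtColor(im,cv2.COLOR_RGB2HSV); b=cv2.inRange(hsv,(100,120,60),(125,255,255))[v.ravel(),u.ravel()]>0
K=P[b&(abs(P[:,2]-.0705)<.004)][:,:2].astype(np.float32); l=cv2.fitLine(K,cv2.DIST_HUBER,0,.001,.001).ravel(); print("arm dir",np.degrees(np.arctan2(l[1],l[0])),len(K))
print(get_state()["t"])
E
```

```text
[276.62066832 137.47772277] 0.062 z med 0.06111974918210411 (array([0.53791853, 0.18173213]), np.float64(0.032868386017381956))
[276.62066832 137.47772277] 0.1 z med 0.09928163964828984 (array([0.53753043, 0.18247333]), np.float64(0.01622812253448987))
handle 263 [0.48633632 0.12604505 0.10435808] [332.76425856  40.45627376]
arm dir -0.9689822 1981
14.7
```

View pics/w4.png

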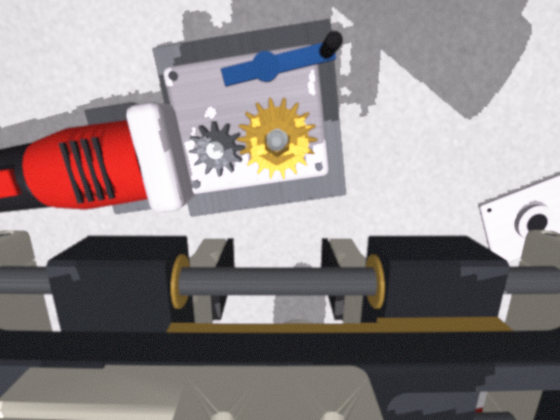

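The wrist view shows the gear fully meshed at (277,138), disc top z 0.0611 and hub top 0.0993 (expected 0.062 and 0.100). The keeper is open with its handle at (332,40), world (0.486, 0.126). I will take the pin in a light grip and follow the 84° arc about pivot (0.5325, 0.1254).

```bash
python3 - <<'E'
from h import *
print(shift([.4855,.1261,.330],np.radians(132)),shift([.4855,.1261,.263],np.radians(132)))
# arc in tool axes at yaw 132 relative to start direction 179.5
pv=np.array([.5325,.1254]); r=R.from_euler("xyz",[np.pi,0,np.radians(132)])
for a in np.linspace(179.5,264.2,11)[1:]:
    d=.048*np.array([np.cos(np.radians(a)),np.sin(np.radians(a))])-.048*np.array([np.cos(np.radians(179.5)),np.sin(np.radians(179.5))])
    print(round(a,1),(r.inv().apply([*d,0])*1000).round(1))
E
```

```text
(array([  37.6, -122.8,   17.3]), array([-7.000e-02, -3.000e-02,  3.445e+01])) (array([  37.6, -122.8,   84.3]), array([-7.000e-02, -3.000e-02,  3.445e+01]))
188.0 [-5.6 -4.4 -0. ]
196.4 [-11.7  -7.9  -0. ]
204.9 [-18.3 -10.5  -0. ]
213.4 [-25.2 -12.1  -0. ]
221.8 [-32.3 -12.6  -0. ]
230.3 [-39.4 -12.1  -0. ]
238.8 [-46.3 -10.6  -0. ]
247.3 [-52.9  -8.   -0. ]
255.7 [-59.1  -4.5  -0. ]
264.2 [-64.7  -0.2  -0. ]
```

drive_tool(moves=[[8,-30,5,0,0,8,0.1],[20,-70,10,0,0,18,0.1],[30,-100,17,0,0,27,0.1],[37.6,-122.8,17,0,0,34.4,0.1],[37.6,-122.8,17,0,0,34.4,0.1],[37.6,-122.8,17,0,0,34.4,0.1]])

```text
t: 15.45
eef_pos: [0.4859, 0.126, 0.3311]
ee_rot: [3.141, 0.0, 2.306]
force: [0.3, 1.0, -0.6]
width: 0.0397
```

```bash
python3 - <<'E'
from h import *
print(get_state()["force"],shift([.4855,.1261,.263],np.radians(132)))
f=grab_frame("wrist"); im=f["img"]; v,u=np.mgrid[0:420,150:410]; uv=np.c_[u.ravel(),v.ravel()]; P=bydepth(f,uv); k=(im[v.ravel(),u.ravel()].max(1)<70)&(abs(P[:,2]-.1045)<.004)&(np.hypot(P[:,0]-.4855,P[:,1]-.1261)<.02); q=P[k]
print(len(q), q.mean(0) if len(q) else "", uv[k].mean(0) if len(q) else "")
E
```

```text
[ 0.27657718  0.95199871 -0.6147283 ] (array([ 0.4, -0.3, 68.1]), array([0.05, 0.01, 0.1 ]))
84 [0.48341001 0.1227466  0.10411469] [275.89285714 219.21428571]
```

drive_tool(moves=[[0.4,-0.3,20,0,0,0,0.1],[0.4,-0.3,45,0,0,0,0.1],[0.4,-0.3,62,0,0,0,0.1],[0.4,-0.3,68,0,0,0,0.1],[0.4,-0.3,68,0,0,0,0.4],[0.4,-0.3,68,0,0,0,0.7],[0.4,-0.3,68,0,0,0,1],[0.4,-0.3,68,0,0,0,1],[0.4,-0.3,68,0,0,0,1]], grip_force=5)

```text
t: 16.62
eef_pos: [0.4855, 0.1262, 0.2633]
ee_rot: [3.14, 0.0, 2.304]
force: [0.9, -0.5, 3.0]
width: 0.0117
```

The pin is held (11.7 mm against 12). I follow the arc, with the end position a little past shut.

drive_tool(moves=[[-5.6,-4.4,0,0,0,0,1],[-11.7,-7.9,0,0,0,0,1],[-18.3,-10.5,0,0,0,0,1],[-25.2,-12.1,0,0,0,0,1],[-32.3,-12.6,0,0,0,0,1],[-39.4,-12.1,0,0,0,0,1],[-46.3,-10.6,0,0,0,0,1],[-52.9,-8,0,0,0,0,1],[-59.1,-4.5,0,0,0,0,1],[-64.7,-0.2,0,0,0,0,1],[-65.5,0.6,0,0,0,0,1],[-65.5,0.6,0,0,0,0,1]])

```text
t: 18.12
eef_pos: [0.5296, 0.0777, 0.2628]
ee_rot: [3.141, 0.0, 2.304]
force: [-1.1, -1.0, -1.0]
width: 0.0118
```

drive_tool(moves=[[0,0,0,0,0,0,0.5],[0,0,0,0,0,0,0.1],[0,0,0,0,0,0,0.1],[0,0,-10,0,0,0,0.1],[0,0,-45,0,0,0,0.1],[0,0,-90,0,0,0,0.1],[0,0,-110,0,0,0,0.1],[18,50,-110,0,0,0,0.1],[38,105,-110,0,0,0,0.1],[38,105,-110,0,0,0,0.1],[38,105,-110,0,0,0,0.1]])

```text
t: 19.5
eef_pos: [0.5818, 0.1764, 0.3728]
ee_rot: [-3.141, -0.0, 2.305]
force: [-0.6, -0.5, 0.3]
width: 0.0391
```

```bash
python3 - <<'E'
from h import *
f=grab_frame("wrist"); im=f["img"]; save("w5.png",im)
v,u=np.mgrid[0:235,0:560]; uv=np.c_[u.ravel(),v.ravel()]; P=bydepth(f,uv); rgb=im[v.ravel(),u.ravel()].astype(int)
k=(rgb.max(1)<70)&(abs(P[:,2]-.1045)<.004)&(np.hypot(P[:,0]-.527,P[:,1]-.078)<.03); q=P[k]; h=q.mean(0); print("handle",len(q),h)
d=h[:2]-[.5325,.1254]; a=np.degrees(np.arctan2(d[1],d[0]))%360; print("keeper deg",264.15-a,np.hypot(*d))
for s,c,m in gear_measure(f,0):
    ys,xs=np.nonzero(m); G=bydepth(f,np.c_[xs,ys])
    for z in(.062,.100):
        q=G[abs(G[:,2]-z)<.004]
        if len(q)>150 and len(G)>1000: print(c,"z med",np.median(q[:,2]),circ(cv2.convexHull(q[:,:2].astype(np.float32))[:,0]))
s=get_state(); print(s["t"],s["force"])
E
```

```text
handle 187 [0.52889105 0.07806671 0.10437378]
keeper deg -1.4898924634586592 0.047470670875837215
[312.38874296 166.10956848] z med 0.061142231448747614 (array([0.53788885, 0.18170681]), np.float64(0.03317907217678757))
[312.38874296 166.10956848] z med 0.09925848949562716 (array([0.53756255, 0.18222608]), np.float64(0.01625869284574011))
19.55 [-0.47051037 -0.0837597   0.18865251]
```

View pics/w5.png

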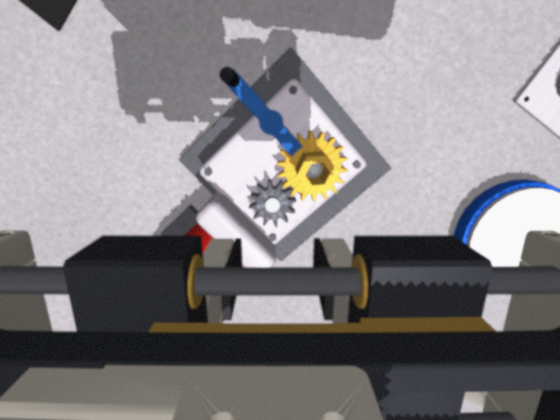

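The keeper arm now lies over the gear's disc near (290,150), pointing at the shaft (318,170). It reads 0 within about 1.5°, the gear is still home, and the robot is clear. I hand in.

```bash
python3 -c "
from station import job_done; print(job_done())"
```

```text
the job is handed in; nothing more can be done
None
```

The brass gear is on the shaft, fully home and in mesh, with the blue keeper shut over it, and the job is handed in at about 19.6 s. No verdict was reported. The teeth dropped in at the yaw worked out from the pinion angle, so no rocking was needed. Contact on the seat stayed under about 15 N.

Last checks, from the wrist camera:
- **Gear:** its disc top reads 0.061 m (0.062 expected) and its hub top 0.099 m (0.100 expected). Its axis is within about 1.5 mm of the measured shaft.
- **Keeper:** it reads −1.5° from shut, within measurement error, with its arm over the disc. It was about 1.47 rad open while the gear seated.
- **Robot:** it was clear of everything, with near-zero force on the tool.

No check failed or disagreed. I did not measure the bystanders again at the end, but no move came near them.

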